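Clear the jammed feed tube of a food processor

ROBOT

A 6-joint arm with a two-finger parallel gripper is mounted at the origin on a cart in front of the work surface, level with it; the furniture and walls round the work are solid. World frame = base frame: x ahead of the robot, y to its left, z up, the work surface at z = 0. Lengths are in m, angles in rad, forces in N, time in s.
With the tool pointing down it reaches from about 0.35 to 0.775 m from the base axis. Payload 7.3 kg.
Tool frame: the origin (TCP) lies at the very end of the fingers, on their centre line; the grasp point (between the pads) lies 19 mm behind it; z points along the fingers, y is the line along which they close (so a half turn about z gives the same grasp; the last joint's range is limited). The gripper opens to 92 mm and grips with 3 to 60 N. Pads are 19 mm wide; open, the fingers measure 130 mm over their backs; the gripper's body (75 mm by 190 mm) begins 47 mm behind the grasp point.
Start: joints at [-1.345, 0.342, 1.524, -0, 1.275, -0.146], TCP at [0.191, -0.489, 0.206] pointing down, gripper open.
Joint ranges: [-2.53, 2.53], [-0.77, 2.02], [0.04, 2.7], [-1, 4.14], [0.28, 2.66], [-3.11, 3.11]. Speed limits (rad/s): [2.57, 2.57, 3.14, 3.14, 3.14, 3.14].

INTERFACE

Orientations are given as [roll, pitch, yaw] about the fixed x, y, z axes, in that order (R = Rz(yaw) Ry(pitch) Rx(roll)).
In Python, from cell import robot, read_camera, get_calibration gives the robot as it stands. The module is installed in compiled form; this text tells all that it offers.
- The arm moves only by the tool send_rows, never from a script. Its argument "plan" is a list of rows, each a list of 2 entries, a list of its own where there are three numbers: the shift along the tool's x, y, z as a fraction of full scale, then the turn, a rotation vector about the tool's x, y, z as a fraction of full scale. A call has exactly 10 rows; each row shifts and turns the commanded pose from where the row before left it, along the tool's axes as they then stand; what a row does not reach is not made up. Full scale, the value 1, is 0.025 m for a shift and 90 degrees for a turn. A row lasts 1/8 s, in which the tool goes at most 62.5 mm and 10.7 degrees, less where a joint would pass 70% of its speed; a pose out of reach is approached as far as the arm can. A call with a number of a shift or a turn outside -1 to 1 is refused whole. A call with a gripper value outside its range is refused whole. "gripper" is the opening, from -1 (shut) to 1 (fully open), so that 0 is half open, set as the call begins (left out, the last holds). The fingers move at their own pace and stop on an object; "force" is the grip in N (left out, the last holds). Time passes only in rows, so rows that do not move let the fingers close, or fill a call up. It gives the time, the measured TCP pose, the force, the opening and the grip force at its end, in the units of the state.
- robot.observe(): the state, without advancing time (a new reading comes with each control period).
- read_camera(name): name is "scene" or "top" or "wrist"; returns (picture, depth): 480x640x3 uint8, blue, green, red; 480x640 float32, m along the optical axis (not along the pixel's ray), 0 where there is no reading.
- get_calibration(name): a dict with "intrinsics" (3x3 intrinsics, pixels), "dist_coeffs" ([k1, k2, p1, p2, k3] as OpenCV has them; the pictures are not rectified), "rvec" (rotation vector, rad) and "tvec" (3), from world to camera coordinates, as OpenCV has them. Camera axes: x right, y down, z forward; pixel columns grow to the right and rows downward; lengths in m; the calibration is good to about 2 mm. A picture is of the moment at which its call begins: read the wrist's pose just before it. get_calibration takes no time and is no camera call; for the wrist camera it gives the pose at the moment of the call.
- robot.hand_in(): hands the job in; it is judged then, once.
The state is a dict: "time": time; "qpos": joint angles; "qvel": joint speeds; "joint_efforts": joint torques, N m; "tool_pos": TCP position; "tool_rot": TCP orientation; "contact_force": force on the tool from outside, world axes, zero at the start; "torque": the same for the moment, N m; "opening": finger opening in m; "grip_force": force on a finger pad.
Only numpy, scipy, OpenCV 4.12 (cv2) and the standard library are available. Lean on these libraries where they do the work, as an engineer would, in place of code of your own. Each camera call takes 0.05 s, during which the arm holds its last target. There are 200 camera calls.

TASK

A carrot end is jammed in the feed tube of the small food processor; the tube stands loose in its rubber collar and leans a little one way or another. Take the food pusher that stands on the worktop, push the carrot steadily down through the tube until it drops into the bowl, then press the pusher fully home, flange on the tube's rim, and leave it there. Feel your way: never force the tube or ram the carrot, and leave everything else where it stands.

Things in the scene. Friction and masses are not known exactly. Their poses are not given: they have to be found in the camera images.
- pusher: white plastic food pusher standing upright on its nose, 125 mm tall, 70 to 120 g. Origin: centre of the nose's flat underside; z up along the round shaft, 31 mm across, 1 mm chamfer at the nose. At the top a flat bar grip, z = 90.5 to 125, 22 mm thick along its x and 40 mm wide along its y: grasp it across the 22 mm
- pusher_flange (a point): on the pusher's axis, underside of its round flange (47 mm across, 4.5 mm thick), 86 mm above the nose's underside; it meets the tube's rim when the pusher is home
- tube_collar (a point): centre of the rubber collar where the tube passes the lid, 143 mm above the worktop. The tube (bore 33 mm, 1 mm of play round the shaft; rim 45 mm across) runs from 57 mm above this point to 31 mm below it and pivots about it: it leans up to 5 degrees along its x and y, so the mouth is up to 5 mm off in each, unmeasured. Some 3 to 5 N sideways at the rim swings it (to 7 degrees each way); it stays as set
- processor: small food processor, fixed by suction feet: white base 160 mm across, 58 mm high; clear bowl 144 mm across up to z = 138; white lid, top at z = 143, with the feed tube in its rubber collar; rim at z = 200. Origin: centre of the underside; dial to -x, bowl handle to +x (out to 114 mm); collar at x = -34 mm, y = 0. Bowl floor z = 62, drive hub and blades in the middle
- carrot: carrot end, 40 g, jammed in the tube at the collar, thick domed end up: 34.5 mm across, 47 mm long. Origin: centre of the dome, 17 mm below its top, 30 mm above its cut end; at the start 48 to 60 mm below the rim. It slides under a steady push of some 5 to 12 N along the tube (differs each time) and drops out when its origin is about 88 mm below the rim; in the bowl its origin is under z = 105
- salt_shaker: bystander: salt shaker of clear glass and grey cap, 44 mm across, 90 mm tall, upright, loose; origin under its centre
- spice_jar: bystander: spice jar with a yellow cap, 42 mm across, 96 mm tall, upright, loose; origin under its centre
- onion: bystander: onion, 62 mm across, 68 mm tall, loose; origin under its centre
- garlic: bystander: garlic bulb, 56 mm across and tall, loose; origin under its centre
- tin: bystander: tin can, 58 mm across, 72 mm tall, upright, loose; origin under its centre
Things that resemble listed ones, but are neither listed nor needed, are in the scene too. What is shaped like the pusher but green or turquoise is not meant.

How it is judged:
By the outcome, as a careful person would: the job done as asked, in the order asked, and still so for the second after the job is handed in, with the robot touching nothing.
It also fails if it takes over 67 s, if anything falls off the work surface, if the arm or the gripper's body presses on something with over 40 N, if the wrist force passes 120 N, or if a joint passes its speed limit or range.

## Working session

There is one attempt and no reset: what is moved stays moved. The work goes in short steps, Python scripts to look and compute and a tool call to move; the robot and the scene stay as the last step left them, time stands still between calls to the robot, and variables do not carry over. Pictures are saved under pics/ and viewed, at most 10 in all, crops included, and the job is handed in when it is done.

Besides the shell and the picture viewer there is one more tool, called after ">>>" as name([rows], argument=value, ...), one row to a line, values as JSON. send_rows: Moves the arm, as the interface text tells. Shift numbers are shares of 0.025 m and turn numbers shares of 90 degrees, none past 1 either way. Its arguments: {"type":"object","properties":{"plan":{"type":"array"},"gripper":{"type":"number"},"force":{"type":"number"}},"required":["plan"]}

```bash
mkdir -p pics; cat > h.py <<'E'
import numpy as np, cv2
from cell import robot, read_camera, get_calibration
def cal(n):
    c=get_calibration(n); R,_=cv2.Rodrigues(np.array(c['rvec'],float)); return np.array(c['intrinsics'],float),np.array(c['dist_coeffs'],float),R,np.array(c['tvec'],float).ravel()
def ray(n,uv):
    K,d,R,t=cal(n); p=cv2.undistortPoints(np.array(uv,float).reshape(-1,1,2),K,d).reshape(-1,2)
    D=np.c_[p,np.ones(len(p))]; return -R.T@t, D@R
def onplane(n,uv,z):
    o,D=ray(n,uv); return o+D*((z-o[2])/D[:,2])[:,None]
def bydepth(n,uv,dep):
    o,D=ray(n,uv); uv=np.array(uv,int).reshape(-1,2); return o+D*dep[uv[:,1],uv[:,0]][:,None]
def cloud(n,dep):
    v,u=np.mgrid[0:480,0:640]; uv=np.c_[u.ravel(),v.ravel()]; return bydepth(n,uv,dep).reshape(480,640,3)
E
python3 - <<'E'
from h import *
for n in('scene','top'):
    p,d=read_camera(n); cv2.imwrite(f'pics/{n}0.png',p); np.savez(f'{n}0.npz',p=p,d=d); K,_,R,t=cal(n); print(n,-R.T@t,R[2],K[0,0])
s=robot.observe(); print(s)
E
```

```text
scene [-0.21952513 -0.52402355  0.87942066] [ 0.65731528  0.42851261 -0.61993029] 441.0730404861853
top [0.45659836 0.02278872 1.62188724] [ 0.08906218 -0.02251359 -0.99577159] 571.6501803347617
{'time': 0.1, 'qpos': array([-1.34498678e+00,  3.42643179e-01,  1.52490972e+00, -6.12381367e-06,
        1.27542930e+00, -1.45980021e-01]), 'qvel': array([-1.24636055e-03, -7.00651527e-05, -1.43202849e-03,  9.28574095e-04,
       -8.52173574e-04,  7.24584152e-04]), 'joint_efforts': array([ 2.29640857e-03, -4.32004917e+01, -2.44694602e+01,  7.19193416e-02,
        5.26302145e-02, -4.62736273e-05]), 'tool_pos': array([ 0.19066287, -0.48873053,  0.20572372]), 'tool_rot': array([-3.14021704e+00, -1.96332162e-04,  3.71791215e-01]), 'contact_force': array([-1.59254828, -0.69253697, -0.47281027]), 'torque': array([-0.01753417,  0.01930405,  0.03881052]), 'grip_force': 0.0, 'opening': 0.09205542479637209}
```

View pics/scene0.png

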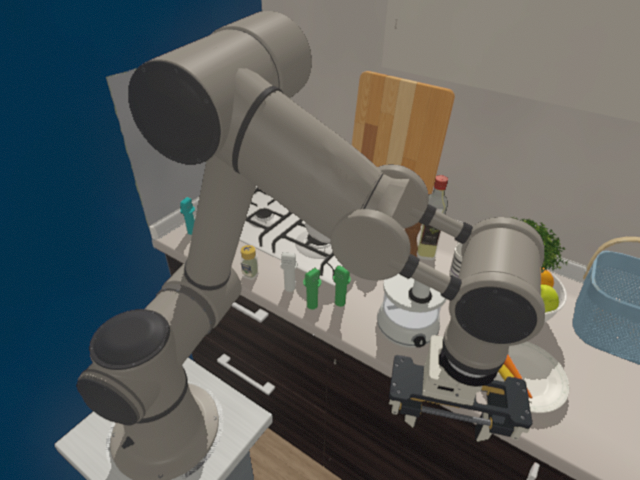

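View pics/top0.png

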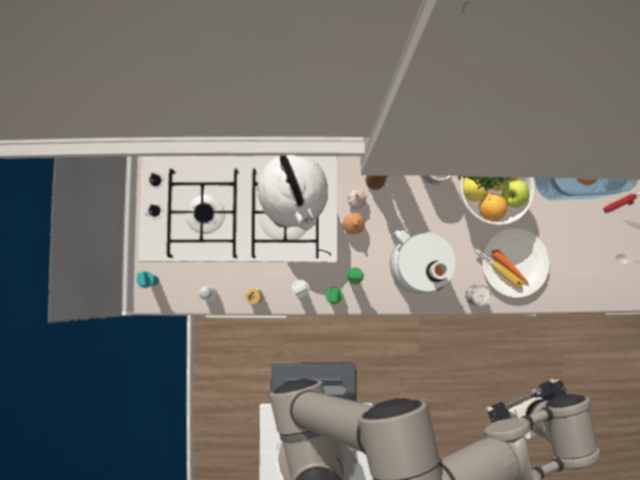

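The white pusher stands at scene (289,270) / top (300,288). Lookalikes are green at top (334,296) and (355,275), and turquoise at (147,280); the small white item at (206,292) looks like the salt shaker. The tube mouth is at top (438,270) with the carrot visible inside. I choose the white one and check it in a close crop.

```bash
python3 - <<'E'
from h import *
T=np.load('top0.npz');S=np.load('scene0.npz')
a=cv2.resize(T['p'][260:320,270:370],None,fx=4,fy=4,interpolation=cv2.INTER_CUBIC)
b=cv2.resize(T['p'][225:305,380:480],None,fx=4,fy=4,interpolation=cv2.INTER_CUBIC)
c=cv2.resize(S['p'][235:315,265:365],None,fx=4,fy=4,interpolation=cv2.INTER_CUBIC)
d=np.zeros((560,800,3),np.uint8); d[:240,:400]=a; d[:320,400:]=b; d[240:,:400]=c; cv2.imwrite('pics/crop1.png',d)
X=cloud('top',T['d']); 
h=X[...,2]
m=(h>0.112)&(h<0.14); m[:, :285]=0; m[:,318:]=0; m[:270]=0; m[310:]=0
print('pusher',m.sum(),np.median(X[m],0)); q=X[m][:,:2]; print(cv2.minAreaRect(q.astype(np.float32)))
m=(h>0.19)&(h<0.215); m[:,:415]=0;m[:,460:]=0;m[:245]=0;m[:][295:]=0
q=X[m]; print('rim',m.sum(),q.mean(0),cv2.minEnclosingCircle(q[:,:2].astype(np.float32)))
for n,(u,v) in dict(w=(206,292),sp=(253,296),g1=(334,296),g2=(355,275),tin=(478,295),on=(353,223),gar=(356,199),handle=(402,238),lid=(415,265)).items(): print(n,X[v,u].round(3))
E
```

```text
pusher 124 [0.47669927 0.04266996 0.12338028]
((0.4770936369895935, 0.043882571160793304), (0.02194480411708355, 0.03994312509894371), 22.0473690032959)
rim 137 [ 0.52183371 -0.31045558  0.19911454] ((0.5218281745910645, -0.309836208820343), 0.02294520102441311)
w [0.466 0.296 0.081]
sp [0.456 0.168 0.095]
g1 [ 0.456 -0.046  0.124]
g2 [ 0.511 -0.102  0.117]
tin [ 0.457 -0.448  0.066]
on [ 0.658 -0.103  0.051]
gar [ 0.726 -0.112  0.044]
handle [ 0.607 -0.224  0.14 ]
lid [ 0.536 -0.257  0.143]
```

View pics/crop1.png

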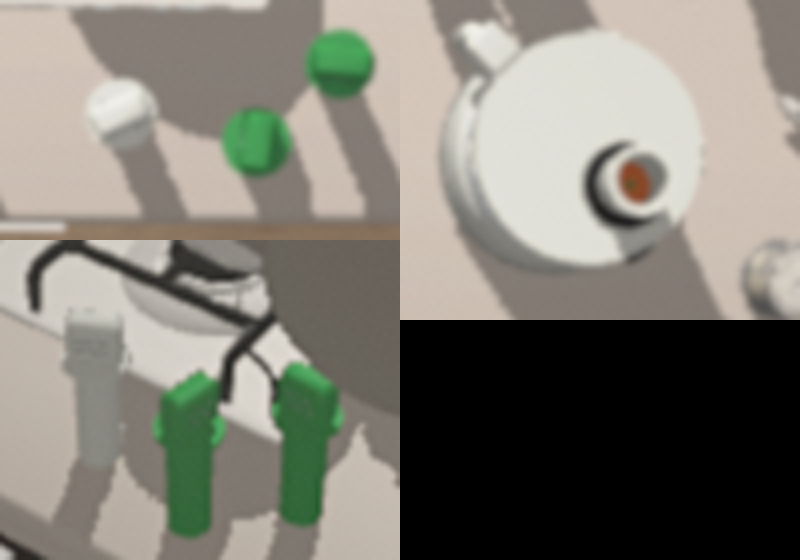

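The crop shows a white, flanged bar-grip pusher at top (300,288), with the greens beside it. It measures 21.9 x 39.9 mm and its top is at z = 0.123, so it matches. The tube rim is 45.9 mm across at z = 0.199. I'll plan the approach now.

```bash
cat >> h.py <<'E'
from scipy.spatial.transform import Rotation as Ro
def rows(pos,rot,n,start=None):
    """rows (fractions) from the present/commanded pose to pos, rot(Rotation)"""
    s=robot.observe(); p0,r0=start or (s['tool_pos'],Ro.from_euler('xyz',s['tool_rot']))
    w=(r0.inv()*rot).as_rotvec(); out=[]; d=(np.array(pos)-p0)/n; r=r0
    for i in range(n):
        out.append([(r.inv().apply(d)/0.025).round(2).tolist(),(w/n/(np.pi/2)).round(4).tolist()]); r=r*Ro.from_rotvec(w/n)
    return out
def show(o):
    for i in range(0,len(o),10): print(str(o[i:i+10]).replace(' ',''))
def down(yaw_deg,tilt=(0,0)):
    return Ro.from_euler('xyz',[np.pi,0,np.radians(yaw_deg)])
E
python3 - <<'E'
from h import *
o1=rows([0.33,-0.22,0.206],down(112),20)
show(o1)
T=np.load('top0.npz');X=cloud('top',T['d']);h=X[...,2]
m=(abs(h-0.143)<0.004); m[:,:385]=0;m[:,465:]=0;m[:225]=0;m[300:]=0
q=X[m]; c=cv2.findContours(m.astype(np.uint8),0,1)[0]; c=max(c,key=cv2.contourArea)[:,0]
P=X[c[:,1],c[:,0]][:,:2].astype(np.float32); print('lid',m.sum(),cv2.minEnclosingCircle(P),cv2.fitEllipse(P))
# inside dark ring: collar
g=cv2.cvtColor(T['p'],cv2.COLOR_BGR2GRAY)
hm=(h>0.06)&(h<0.15); hm[:,:390]=0;hm[:,412:]=0;hm[:228]=0;hm[244:]=0
print('handle',X[hm].mean(0),np.ptp(X[hm],0))
E
```

```text
[[[0.45,-0.4,0.0],[-0.0,-0.0,-0.0504]],[[0.49,-0.36,0.0],[-0.0,-0.0,-0.0504]],[[0.51,-0.32,-0.0],[-0.0,-0.0,-0.0504]],[[0.54,-0.28,-0.0],[-0.0,-0.0,-0.0504]],[[0.56,-0.24,-0.0],[-0.0,-0.0,-0.0504]],[[0.57,-0.19,-0.0],[-0.0,-0.0,-0.0504]],[[0.59,-0.15,-0.0],[-0.0,-0.0,-0.0504]],[[0.6,-0.1,-0.0],[-0.0,-0.0,-0.0504]],[[0.6,-0.05,-0.0],[-0.0,-0.0,-0.0504]],[[0.61,-0.01,-0.0],[-0.0,-0.0,-0.0504]]]
[[[0.6,0.04,-0.0],[-0.0,-0.0,-0.0504]],[[0.6,0.09,-0.0],[-0.0,-0.0,-0.0504]],[[0.59,0.14,-0.0],[-0.0,-0.0,-0.0504]],[[0.58,0.18,-0.0],[-0.0,-0.0,-0.0504]],[[0.56,0.23,-0.0],[-0.0,-0.0,-0.0504]],[[0.54,0.27,-0.0],[-0.0,-0.0,-0.0504]],[[0.52,0.31,-0.0],[-0.0,-0.0,-0.0504]],[[0.49,0.35,-0.0],[-0.0,-0.0,-0.0504]],[[0.46,0.39,-0.0],[-0.0,-0.0,-0.0504]],[[0.43,0.43,-0.0],[-0.0,-0.0,-0.0504]]]
lid 1789 ((0.5558691620826721, -0.2789953649044037), 0.09023505449295044) ((0.5492369532585144, -0.2853254973888397), (0.1408856362104416, 0.1661830097436905), 127.9092788696289)
handle [ 0.6100683  -0.22621981  0.13293306] [0.03516263 0.04074514 0.07329033]
```

>>> send_rows([
  [[0.45,-0.4,0],[0,0,-0.05]],
  [[0.49,-0.36,0],[0,0,-0.05]],
  [[0.51,-0.32,0],[0,0,-0.05]],
  [[0.54,-0.28,0],[0,0,-0.05]],
  [[0.56,-0.24,0],[0,0,-0.05]],
  [[0.57,-0.19,0],[0,0,-0.05]],
  [[0.59,-0.15,0],[0,0,-0.05]],
  [[0.6,-0.1,0],[0,0,-0.05]],
  [[0.6,-0.05,0],[0,0,-0.05]],
  [[0.61,0,0],[0,0,-0.05]],
])

```text
time: 1.35
tool_pos: [0.2613, -0.3543, 0.206]
tool_rot: [-3.141, -0.0, 1.16]
contact_force: [-0.7, 0.9, -0.9]
opening: 0.0918
grip_force: 0.0
```

>>> send_rows([
  [[0.6,0.04,0],[0,0,-0.05]],
  [[0.6,0.09,0],[0,0,-0.05]],
  [[0.59,0.14,0],[0,0,-0.05]],
  [[0.58,0.18,0],[0,0,-0.05]],
  [[0.56,0.23,0],[0,0,-0.05]],
  [[0.54,0.27,0],[0,0,-0.05]],
  [[0.52,0.31,0],[0,0,-0.05]],
  [[0.49,0.35,0],[0,0,-0.05]],
  [[0.46,0.39,0],[0,0,-0.05]],
  [[0.43,0.43,0],[0,0,-0.05]],
])

```text
time: 2.6
tool_pos: [0.3317, -0.2206, 0.2061]
tool_rot: [-3.141, -0.0, 1.945]
contact_force: [0.5, 0.3, -0.0]
opening: 0.0923
grip_force: 0.0
```

```bash
python3 - <<'E'
from h import *
s=robot.observe(); print(s['time'],s['tool_pos'],s['tool_rot'],s['contact_force'])
show(rows([0.477,0.044,0.206],down(112),20))
for n in('scene','wrist'):
    p,d=read_camera(n); cv2.imwrite(f'pics/{n}1.png',p); np.savez(f'{n}1.npz',p=p,d=d)
K,_,R,t=cal('wrist'); print(-R.T@t,R[2])
# lid circle from top, robust
T=np.load('top0.npz');X=cloud('top',T['d']);h=X[...,2]
m=(abs(h-0.143)<0.006); m[:,:385]=0;m[:,465:]=0;m[:225]=0;m[300:]=0
m=cv2.morphologyEx(m.astype(np.uint8),cv2.MORPH_OPEN,np.ones((13,13)))
c=max(cv2.findContours(m,0,1)[0],key=cv2.contourArea)[:,0]
P=onplane('top',c,0.143)[:,:2]
from scipy.optimize import least_squares
f=least_squares(lambda v:np.hypot(*(P-v[:2]).T)-v[2],[.55,-.285,.07],loss='soft_l1',f_scale=.002); print('lid',f.x,np.abs(f.fun).mean())
E
```

```text
2.6 [ 0.33168413 -0.22060114  0.20608299] [-3.14129975e+00 -4.95250219e-04  1.94515409e+00] [ 0.54048837  0.34275516 -0.04820278]
[[[0.39,0.46,0.0],[-0.0,-0.0,-0.0003]],[[0.39,0.46,0.0],[-0.0,-0.0,-0.0003]],[[0.39,0.46,0.0],[-0.0,-0.0,-0.0003]],[[0.39,0.46,0.0],[-0.0,-0.0,-0.0003]],[[0.39,0.46,0.0],[-0.0,-0.0,-0.0003]],[[0.39,0.46,0.0],[-0.0,-0.0,-0.0003]],[[0.38,0.47,0.0],[-0.0,-0.0,-0.0003]],[[0.38,0.47,0.0],[-0.0,-0.0,-0.0003]],[[0.38,0.47,0.0],[-0.0,-0.0,-0.0003]],[[0.38,0.47,0.0],[-0.0,-0.0,-0.0003]]]
[[[0.38,0.47,0.0],[-0.0,-0.0,-0.0003]],[[0.38,0.47,0.0],[-0.0,-0.0,-0.0003]],[[0.38,0.47,0.0],[-0.0,-0.0,-0.0003]],[[0.38,0.47,0.0],[-0.0,-0.0,-0.0003]],[[0.38,0.47,0.0],[-0.0,-0.0,-0.0003]],[[0.38,0.47,0.0],[-0.0,-0.0,-0.0003]],[[0.38,0.47,0.0],[-0.0,-0.0,-0.0003]],[[0.38,0.47,0.0],[-0.0,-0.0,-0.0003]],[[0.38,0.47,0.0],[-0.0,-0.0,-0.0003]],[[0.38,0.47,0.0],[-0.0,-0.0,-0.0003]]]
[ 0.30815601 -0.15853876  0.38498831] [ 0.09077827 -0.23195981 -0.96848023]Traceback (most recent call last):
  File "<stdin>", line 11, in <module>
ValueError: max() iterable argument is empty
```

>>> send_rows([
  [[0.77,0.93,0],[0,0,0]],
  [[0.77,0.93,0],[0,0,0]],
  [[0.77,0.93,0],[0,0,0]],
  [[0.77,0.93,0],[0,0,0]],
  [[0.77,0.93,0],[0,0,0]],
  [[0.77,0.93,0],[0,0,0]],
  [[0.77,0.93,0],[0,0,0]],
  [[0.77,0.93,0],[0,0,0]],
  [[0.77,0.93,0],[0,0,0]],
  [[0.77,0.93,0],[0,0,0]],
])

```text
time: 3.95
tool_pos: [0.4788, 0.0429, 0.2061]
tool_rot: [-3.141, 0.0, 1.941]
contact_force: [1.0, -0.5, -0.9]
opening: 0.0919
grip_force: 0.0
```

```bash
python3 - <<'E'
from h import *
s=robot.observe(); print(s['time'],s['tool_pos'],s['tool_rot'])
p,d=read_camera('wrist'); cv2.imwrite('pics/wrist2.png',p); np.savez('wrist2.npz',p=p,d=d)
X=cloud('wrist',d); h=X[...,2]
m=(h>0.115)&(h<0.135)&(np.hypot(X[...,0]-.477,X[...,1]-.044)<0.035)
q=X[m]; print(m.sum(),q.mean(0),cv2.minAreaRect(q[:,:2].astype(np.float32)))
f=(h>0.082)&(h<0.096)&(np.hypot(X[...,0]-.477,X[...,1]-.044)<0.035); print('flange',f.sum(),cv2.minEnclosingCircle(X[f][:,:2].astype(np.float32)))
E
```

```text
3.95 [0.47883045 0.04288339 0.20608278] [-3.14115875e+00  2.40465713e-04  1.94057351e+00]
1338 [0.47792066 0.04835154 0.12407736] ((0.47854354977607727, 0.04676361382007599), (0.021992277354002, 0.040029965341091156), 24.1152400970459)
flange 1011 ((0.4787176549434662, 0.04663340747356415), 0.023670734837651253)
```

View pics/wrist2.png

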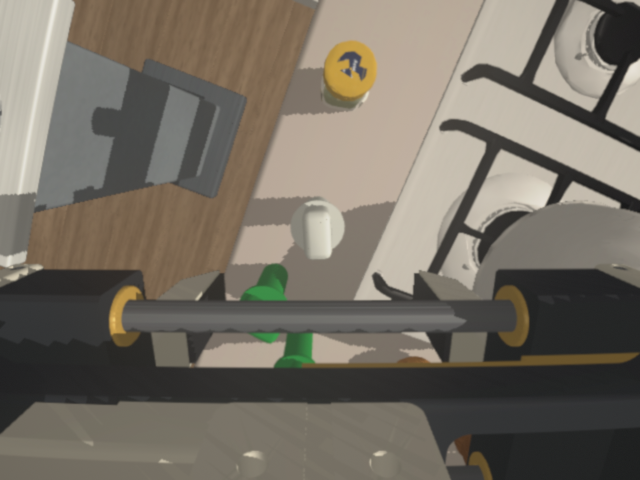

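>>> send_rows([
  [[0.15,0.04,0],[0,0,-0.016]],
  [[0,0,0.5],[0,0,-0.016]],
  [[0,0,0.6],[0,0,0]],
  [[0,0,0.6],[0,0,0]],
  [[0,0,0.6],[0,0,0]],
  [[0,0,0.6],[0,0,0]],
  [[0,0,0.6],[0,0,0]],
  [[0,0,0.5],[0,0,0]],
  [[0,0,0.4],[0,0,0]],
  [[0,0,0],[0,0,0]],
], gripper=0.3)

```text
time: 5.25
tool_pos: [0.4774, 0.0462, 0.0956]
tool_rot: [-3.14, -0.001, 1.993]
contact_force: [0.3, -0.1, 0.6]
opening: 0.0599
grip_force: 0.0
```

>>> send_rows([
  [[0,0,0],[0,0,0]],
  [[0,0,0],[0,0,0]],
  [[0,0,0],[0,0,0]],
  [[0,0,0],[0,0,0]],
  [[0,0,0],[0,0,0]],
  [[0,0,0],[0,0,0]],
  [[0,0,0],[0,0,0]],
  [[0,0,0],[0,0,0]],
  [[0,0,0],[0,0,0]],
  [[0,0,0],[0,0,0]],
], gripper=-0.9, force=35)

```text
time: 6.5
tool_pos: [0.478, 0.0464, 0.0964]
tool_rot: [3.141, 0.0, 1.993]
contact_force: [-1.0, 0.1, 3.4]
opening: 0.0214
grip_force: 35.0
```

>>> send_rows([
  [[0,0,-0.4],[0,0,0]],
  [[0,0,-1],[0,0,0]],
  [[0,0,-1],[0,0,0]],
  [[0,0,-1],[0,0,0]],
  [[0,0,-1],[0,0,0]],
  [[0,0,-1],[0,0,0]],
  [[0,0,-1],[0,0,0]],
  [[0,0,-1],[0,0,0]],
  [[0,0,-1],[0,0,0]],
  [[0,0,-1],[0,0,0]],
])

```text
time: 7.75
tool_pos: [0.4776, 0.0465, 0.3324]
tool_rot: [-3.141, -0.0, 1.993]
contact_force: [-0.0, 0.7, -1.0]
opening: 0.0218
grip_force: 35.0
```

>>> send_rows([
  [[-0.4,-0.1,-0.5],[0,0,0]],
  [[-0.8,-0.2,-0.3],[0,0,0]],
  [[-0.9,-0.22,0],[0,0,0]],
  [[-0.9,-0.22,0],[0,0,0]],
  [[-0.9,-0.22,0],[0,0,0]],
  [[-0.9,-0.22,0],[0,0,0]],
  [[-0.9,-0.22,0],[0,0,0]],
  [[-0.9,-0.22,0],[0,0,0]],
  [[-0.9,-0.22,0],[0,0,0]],
  [[-0.9,-0.22,0],[0,0,0]],
])

```text
time: 9.0
tool_pos: [0.517, -0.1676, 0.3511]
tool_rot: [-3.141, -0.0, 1.993]
contact_force: [0.0, 0.2, -0.6]
opening: 0.0215
grip_force: 35.0
```

>>> send_rows([
  [[-0.9,-0.22,0],[0,0,0]],
  [[-0.9,-0.22,0],[0,0,0]],
  [[-0.9,-0.22,0],[0,0,0]],
  [[-0.9,-0.22,0],[0,0,0]],
  [[-0.9,-0.22,0],[0,0,0]],
  [[-0.9,-0.22,0],[0,0,0]],
  [[-0.9,-0.22,0],[0,0,0]],
  [[-0.8,-0.22,0],[0,0,0]],
  [[-0.4,-0.2,0],[0,0,0]],
  [[0,0,0],[0,0,0]],
])

```text
time: 10.25
tool_pos: [0.5488, -0.3582, 0.3508]
tool_rot: [-3.141, -0.001, 1.992]
contact_force: [-0.7, 0.1, -0.3]
opening: 0.0215
grip_force: 35.0
```

```bash
python3 - <<'E'
from h import *
s=robot.observe(); print(s['time'],s['tool_pos'],s['tool_rot'],s['contact_force'],s['opening'],s['qpos'])
p,d=read_camera('wrist'); cv2.imwrite('pics/wrist3.png',p); np.savez('wrist3.npz',p=p,d=d)
K,D,R,t=cal('wrist'); np.savez('w3cal.npz',K=K,D=D,R=R,t=t)
X=cloud('wrist',d); h=X[...,2]
m=(h>0.188)&(h<0.21)&(np.hypot(X[...,0]-.522,X[...,1]+.31)<0.035)
q=X[m]; print(m.sum(),q.mean(0),cv2.minEnclosingCircle(q[:,:2].astype(np.float32)))
E
```

```text
10.25 [ 0.54880094 -0.35817145  0.35078223] [-3.14125677e+00 -6.25890568e-04  1.99187175e+00] [-0.72728684  0.11899178 -0.27749121] 0.02152294271907365 [-6.95064016e-01  5.64058791e-01  7.83802881e-01 -2.75890761e-05
  1.79444079e+00 -1.11614565e+00]
939 [ 0.52220702 -0.30970419  0.20025385] ((0.5222808718681335, -0.30977386236190796), 0.022695453837513924)
```

View pics/wrist3.png

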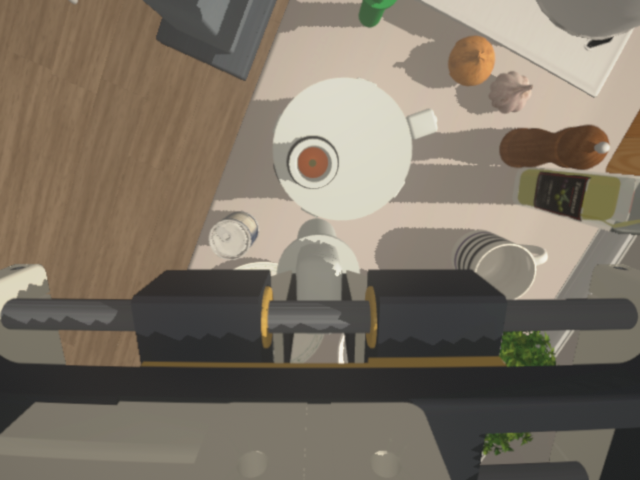

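The tube mouth is at wrist (312,163), the lid at about (343,148), the handle at (423,123), and the pusher in hand has its nose at (315,225). The rim agrees with the top view to 0.5 mm. Next I measure the lean and the pusher's axis in the hand.

```bash
python3 - <<'E'
from h import *
from scipy.optimize import least_squares
W=np.load('wrist3.npz');p,d=W['p'],W['d'];X=cloud('wrist',d);h=X[...,2]
s=robot.observe();P0=s['tool_pos'];R0=Ro.from_euler('xyz',s['tool_rot'])
# rim plane
m=(h>0.188)&(h<0.21)&(np.hypot(X[...,0]-.522,X[...,1]+.31)<0.024)&(np.hypot(X[...,0]-.522,X[...,1]+.31)>0.0165)
m=cv2.erode(m.astype(np.uint8),np.ones((2,2)))>0
q=X[m];
for _ in range(4):
    A=np.c_[q[:,:2]-[.5222,-.3098],np.ones(len(q))];k=np.linalg.lstsq(A,q[:,2],rcond=None)[0];r=q[:,2]-A@k;q=q[abs(r)<max(2*r.std(),.0003)]
print('rim plane slope deg (axis lean x,y)',np.degrees(-k[:2]),'z',k[2],len(q),r.std())
# lid
lid=(abs(h-0.143)<0.004); lid[:70]=0;lid[225:]=0;lid[:,:265]=0;lid[:,420:]=0
lid=cv2.morphologyEx(lid.astype(np.uint8),cv2.MORPH_OPEN,np.ones((5,5)))
c=max(cv2.findContours(lid,0,1)[0],key=cv2.contourArea)[:,0]
Q=onplane('wrist',c,.143)[:,:2]
f=least_squares(lambda v:np.hypot(*(Q-v[:2]).T)-v[2],[.55,-.285,.07],loss='soft_l1',f_scale=.001); C=f.x[:2]
print('lid',f.x,np.median(abs(f.fun)),len(Q), 'h med',np.median(h[lid>0]))
rr=np.hypot(X[...,0]-C[0],X[...,1]-C[1])
hm=(h>.06)&(h<.15)&(rr>.085)&(rr<.12)&(X[...,0]>.57); hd=X[hm]; print('handle',hm.sum(),hd.mean(0),hd.min(0),hd.max(0))
u=hd[:,:2].mean(0)-C; ang=np.arctan2(u[1],u[0]); print('yaw',np.degrees(ang)); u/=np.linalg.norm(u)
col=C-0.034*u; print('collar',col,'lean mm',(np.array([.5223,-.3098])-col)*1e3)
# pusher in hand, tool frame
L=R0.inv().apply((X-P0).reshape(-1,3)).reshape(X.shape)
pm=(L[...,2]>0.016)&(L[...,2]<0.094)&(np.hypot(L[...,0],L[...,1])<0.022)
pm=cv2.erode(pm.astype(np.uint8),np.ones((5,5)))>0
B=L[pm]; print('pusher',len(B),B.min(0),B.max(0))
g=least_squares(lambda v:np.hypot(B[:,0]-v[0]-v[2]*(B[:,2]-.05),B[:,1]-v[1]-v[3]*(B[:,2]-.05))-.0155,[0,0,0,0],loss='soft_l1',f_scale=.0005)
print('axis at z=.05',g.x,np.median(abs(g.fun)))
E
```

```text
rim plane slope deg (axis lean x,y) [1.29420886 1.10320427] z 0.20066874890905567 646 0.0006024820933097534
lid [ 0.54596328 -0.28743797  0.07502465] 0.00046917543336583156 458 h med 0.14379310481420832
handle 444 [ 0.61432381 -0.22250027  0.14488266] [ 0.59856714 -0.23780624  0.12308721] [ 0.62917887 -0.20886902  0.14799642]
yaw 43.529084087142365
collar [ 0.52131244 -0.31085454] lean mm [0.98756353 1.05454266]
pusher 201 [ 0.0078194  -0.01316403  0.05037583] [0.01379031 0.00812261 0.08347253]
axis at z=.05 [-0.00193651 -0.00089109 -0.00180433 -0.0188267 ] 8.541586467484923e-05
```

```bash
cat >> h.py <<'E'
N=np.array([.0195,.0187,1]);N/=np.linalg.norm(N); M=np.array([.5223,-.3098,.2])
def tilted(yaw=114.1):
    x=np.array([np.cos(np.radians(yaw)),np.sin(np.radians(yaw)),0]); x-=N*(x@N); x/=np.linalg.norm(x)
    return Ro.from_matrix(np.c_[x,np.cross(-N,x),-N])
def tcp_for(hh,off=(0,0)):
    """nose hh above rim along axis, pusher axis offset off in tool xy"""
    return M+N*(hh+.096)-tilted().apply([off[0],off[1],0])
E
python3 - <<'E'
from h import *
show(rows(tcp_for(.010,(-.001,-.0005)),tilted(),10)); print(tcp_for(.010,(-.001,-.0005)),tilted().as_euler('xyz'))
E
```

```text
[[[0.23,-0.01,0.18],[0.0016,-0.0006,0.0001]],[[0.23,-0.01,0.18],[0.0016,-0.0006,0.0001]],[[0.23,-0.01,0.18],[0.0016,-0.0006,0.0001]],[[0.23,-0.01,0.18],[0.0016,-0.0006,0.0001]],[[0.23,-0.0,0.18],[0.0016,-0.0006,0.0001]],[[0.23,-0.0,0.18],[0.0016,-0.0006,0.0001]],[[0.23,-0.0,0.18],[0.0016,-0.0006,0.0001]],[[0.23,-0.0,0.18],[0.0016,-0.0006,0.0001]],[[0.23,-0.0,0.18],[0.0016,-0.0006,0.0001]],[[0.23,-0.0,0.18],[0.0016,-0.0006,0.0001]]]
[ 0.52441399 -0.30670172  0.30593952] [-3.11616104  0.00910141  1.99165219]
```

>>> send_rows([
  [[0.29,0,0.1],[0.002,-0.0008,0]],
  [[0.29,-0.01,0.2],[0.002,-0.0008,0]],
  [[0.29,-0.01,0.2],[0.002,-0.0008,0]],
  [[0.29,0,0.2],[0.002,-0.0008,0]],
  [[0.29,0,0.25],[0.002,-0.0008,0]],
  [[0.29,0,0.25],[0.002,-0.0008,0]],
  [[0.29,0,0.25],[0.002,-0.0008,0]],
  [[0.27,0,0.25],[0.002,-0.0008,0]],
  [[0,0,0.1],[0,0,0]],
  [[0,0,0],[0,0,0]],
])

```text
time: 11.55
tool_pos: [0.5246, -0.3057, 0.306]
tool_rot: [-3.116, 0.01, 1.993]
contact_force: [-0.8, -0.3, -0.5]
opening: 0.021
grip_force: 35.0
```

```bash
python3 - <<'E'
from h import *
s=robot.observe(); print(s['time'],s['tool_pos'],s['tool_rot'],s['contact_force'])
o=[]
for n in('wrist','scene','top'):
    p,d=read_camera(n); np.savez(f'{n}4.npz',p=p,d=d)
    c=cal(n);uv=cv2.projectPoints(M[None]+N*.01,cv2.Rodrigues(c[2])[0],c[3],c[0],c[1])[0].ravel(); print(n,uv)
    u,v=np.clip(uv.astype(int),[50,38],[589,441]); w=50 if n!='wrist' else 100; u=np.clip(u,w,640-w);v=np.clip(v,w*3//4,480-w*3//4)
    o.append(cv2.resize(p[v-w*3//4:v+w*3//4,u-w:u+w],(400,300),interpolation=cv2.INTER_CUBIC)); print('crop origin',u-w,v-w*3//4)
o.append(o[0]*0); cv2.imwrite('pics/c4.png',np.vstack([np.hstack(o[:2]),np.hstack(o[2:])]))
E
```

```text
11.55 [ 0.52462948 -0.3056583   0.30598767] [-3.11636471  0.01016634  1.99292897] [-0.823197   -0.26131275 -0.52883017]
wrist [316.76270509 235.74563595]
crop origin 216 160
scene [423.85607931 273.03050625]
crop origin 373 236
top [440.72954771 268.98386688]
crop origin 390 231
```

View pics/c4.png

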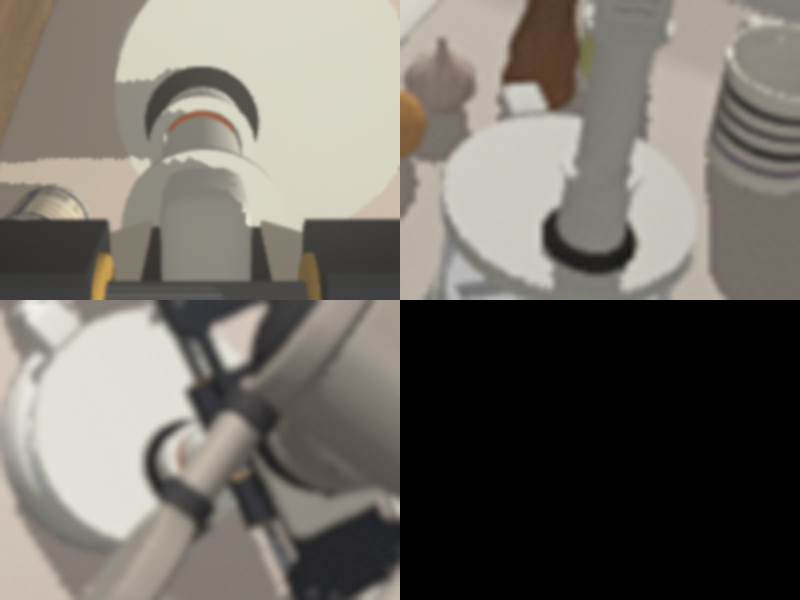

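```bash
python3 - <<'E'
from h import *
from scipy.optimize import least_squares
S=np.load('scene4.npz');X=cloud('scene',S['d'])
lat=np.array([-.5462,.8376,0])
def axis(zlo,zhi,rad,base=M):
    m=(X[...,2]>zlo)&(X[...,2]<zhi)&(np.hypot(X[...,0]-M[0],X[...,1]-M[1])<0.035)
    B=X[m]; z0=.2
    g=least_squares(lambda v:np.hypot(B[:,0]-v[0]-v[2]*(B[:,2]-z0),B[:,1]-v[1]-v[3]*(B[:,2]-z0))-(v[4] if rad is None else rad),[M[0],M[1],0,0,.022][:5 if rad is None else 4],loss='soft_l1',f_scale=.0007)
    t=(B-M)@lat; ts=[np.round(1e3*np.percentile(t[abs(B[:,2]-z)<.004],[3,97]),1) for z in np.linspace(zlo+.004,zhi-.004,5)]
    print(len(B),g.x.round(4),np.median(abs(g.fun)).round(5),'lat@.2',((g.x[:2]-M[:2])@lat[:2]*1e3).round(2),[list(map(float,x)) for x in ts])
axis(.218,.285,.0155); axis(.155,.190,None); axis(.192,.2,None)
print('pred axis at .2 offsets with tcp axis:', end=' ')
s=robot.observe(); R=Ro.from_euler('xyz',s['tool_rot']); z=R.apply([0,0,1]); q=s['tool_pos']+z*(s['tool_pos'][2]-.2)/-z[2]; print(q, (q-M)@lat*1e3, R.inv().apply(q-M)*1e3)
W=np.load('wrist4.npz')
# wrist silhouettes
Xw=cloud('wrist',W['d']); L=R.inv().apply((Xw-s['tool_pos']).reshape(-1,3)).reshape(Xw.shape)
for lo,hi,r in((.075,.095,.0),(.104,.109,0)):
    m=(L[...,2]>lo)&(L[...,2]<hi)&(np.hypot(L[...,0],L[...,1])<.03); B=L[m]; print(len(B), 'y range',np.percentile(B[:,1],[2,98])*1e3,'x max',np.percentile(B[:,0],[95,99])*1e3)
E
```

```text
353 [ 0.5224 -0.3093  0.0281  0.0289] 0.00076 lat@.2 0.37 [[-10.4, 15.9], [-11.4, 15.6], [-9.9, 15.7], [-10.6, 15.5], [-11.0, 16.2]]
258 [ 0.5207 -0.3106  0.026  -0.0063  0.0183] 0.00077 lat@.2 0.2 [[-15.7, 20.4], [-16.1, 18.7], [-12.4, 19.3], [-14.1, 18.8], [-15.9, 19.1]]
53 [ 0.5191 -0.3098 -0.2268 -0.2143  0.0192] 0.00133 lat@.2 1.75 [[-17.9, 21.2], [-17.9, 21.2], [-17.9, 21.2], [-17.9, 21.2], [-17.9, 21.2]]
pred axis at .2 offsets with tcp axis: [ 0.52278472 -0.30795191  0.2       ] 1.2832033813796424 [ 1.48741809  1.19828995 -0.04563887]
172 y range [-15.63627848  11.79235237] x max [13.57691432 13.75461253]
593 y range [-22.98026872  19.41329826] x max [18.69679676 19.68149446]
```

The crop shows the nose centred over the tube mouth to within about 0.5 mm in both the wrist and scene measurements, with the carrot visible in the gap. I descend gently and feel for contact.

>>> send_rows([
  [[0,0,0.06],[0,0,0]],
  [[0,0,0.06],[0,0,0]],
  [[0,0,0.06],[0,0,0]],
  [[0,0,0.06],[0,0,0]],
  [[0,0,0.06],[0,0,0]],
  [[0,0,0.06],[0,0,0]],
  [[0,0,0.05],[0,0,0]],
  [[0,0,0.04],[0,0,0]],
  [[0,0,0.03],[0,0,0]],
  [[0,0,0.02],[0,0,0]],
])

```text
time: 12.95
tool_pos: [0.5244, -0.3058, 0.2935]
tool_rot: [-3.116, 0.01, 1.993]
contact_force: [-0.9, -0.2, -1.2]
opening: 0.0215
grip_force: 35.0
```

>>> send_rows([
  [[0,0,0.04],[0,0,0]],
  [[0,0,0.04],[0,0,0]],
  [[0,0,0.04],[0,0,0]],
  [[0,0,0.04],[0,0,0]],
  [[0,0,0.04],[0,0,0]],
  [[0,0,0.04],[0,0,0]],
  [[0,0,0.04],[0,0,0]],
  [[0,0,0.04],[0,0,0]],
  [[0,0,0.04],[0,0,0]],
  [[0,0,0.02],[0,0,0]],
])

```text
time: 14.2
tool_pos: [0.5242, -0.3059, 0.284]
tool_rot: [-3.116, 0.01, 1.993]
contact_force: [-0.3, -0.7, -0.8]
opening: 0.0216
grip_force: 35.0
```

>>> send_rows([
  [[0,0,0.06],[0,0,0]],
  [[0,0,0.06],[0,0,0]],
  [[0,0,0.06],[0,0,0]],
  [[0,0,0.06],[0,0,0]],
  [[0,0,0.06],[0,0,0]],
  [[0,0,0.06],[0,0,0]],
  [[0,0,0.06],[0,0,0]],
  [[0,0,0.06],[0,0,0]],
  [[0,0,0.06],[0,0,0]],
  [[0,0,0.04],[0,0,0]],
])

```text
time: 15.45
tool_pos: [0.5239, -0.3063, 0.2695]
tool_rot: [-3.116, 0.01, 1.993]
contact_force: [-0.3, -0.1, -2.2]
opening: 0.0215
grip_force: 35.0
```

>>> send_rows([
  [[0,0,0.03],[0,0,0]],
  [[0,0,0.03],[0,0,0]],
  [[0,0,0.03],[0,0,0]],
  [[0,0,0.03],[0,0,0]],
  [[0,0,0.03],[0,0,0]],
  [[0,0,0.03],[0,0,0]],
  [[0,0,0.03],[0,0,0]],
  [[0,0,0.03],[0,0,0]],
  [[0,0,0.03],[0,0,0]],
  [[0,0,0.03],[0,0,0]],
])

```text
time: 16.7
tool_pos: [0.5238, -0.3064, 0.2621]
tool_rot: [-3.116, 0.01, 1.993]
contact_force: [0.5, -0.4, -1.3]
opening: 0.0216
grip_force: 35.0
```

>>> send_rows([
  [[0,0,0.03],[0,0,0]],
  [[0,0,0.03],[0,0,0]],
  [[0,0,0.03],[0,0,0]],
  [[0,0,0.03],[0,0,0]],
  [[0,0,0.03],[0,0,0]],
  [[0,0,0.03],[0,0,0]],
  [[0,0,0.03],[0,0,0]],
  [[0,0,0.03],[0,0,0]],
  [[0,0,0.03],[0,0,0]],
  [[0,0,0.03],[0,0,0]],
])

```text
time: 17.95
tool_pos: [0.5238, -0.3066, 0.255]
tool_rot: [-3.117, 0.011, 1.993]
contact_force: [-0.7, 0.6, 2.3]
opening: 0.0214
grip_force: 35.0
```

>>> send_rows([
  [[0,0,0.03],[0,0,0]],
  [[0,0,0.03],[0,0,0]],
  [[0,0,0.03],[0,0,0]],
  [[0,0,0.03],[0,0,0]],
  [[0,0,0.03],[0,0,0]],
  [[0,0,0.03],[0,0,0]],
  [[0,0,0.03],[0,0,0]],
  [[0,0,0.03],[0,0,0]],
  [[0,0,0.03],[0,0,0]],
  [[0,0,0.03],[0,0,0]],
])

```text
time: 19.2
tool_pos: [0.5242, -0.3072, 0.2492]
tool_rot: [-3.118, 0.014, 1.993]
contact_force: [0.1, 0.6, 9.0]
opening: 0.0215
grip_force: 35.0
```

>>> send_rows([
  [[0,0,0.03],[0,0,0]],
  [[0,0,0.03],[0,0,0]],
  [[0,0,0.03],[0,0,0]],
  [[0,0,0.03],[0,0,0]],
  [[0,0,0.03],[0,0,0]],
  [[0,0,0.03],[0,0,0]],
  [[0,0,0.03],[0,0,0]],
  [[0,0,0.03],[0,0,0]],
  [[0,0,0.03],[0,0,0]],
  [[0,0,0.03],[0,0,0]],
])

```text
time: 20.45
tool_pos: [0.524, -0.3074, 0.2417]
tool_rot: [-3.118, 0.014, 1.993]
contact_force: [-0.4, 0.0, 10.2]
opening: 0.0215
grip_force: 35.0
```

>>> send_rows([
  [[0,0,0.035],[0,0,0]],
  [[0,0,0.035],[0,0,0]],
  [[0,0,0.035],[0,0,0]],
  [[0,0,0.035],[0,0,0]],
  [[0,0,0.035],[0,0,0]],
  [[0,0,0.035],[0,0,0]],
  [[0,0,0.035],[0,0,0]],
  [[0,0,0.035],[0,0,0]],
  [[0,0,0.035],[0,0,0]],
  [[0,0,0.035],[0,0,0]],
])

```text
time: 21.7
tool_pos: [0.5238, -0.3076, 0.2329]
tool_rot: [-3.118, 0.014, 1.993]
contact_force: [-1.0, 0.5, 9.4]
opening: 0.0213
grip_force: 35.0
```

>>> send_rows([
  [[0,0,0.035],[0,0,0]],
  [[0,0,0.035],[0,0,0]],
  [[0,0,0.035],[0,0,0]],
  [[0,0,0.035],[0,0,0]],
  [[0,0,0.035],[0,0,0]],
  [[0,0,0.035],[0,0,0]],
  [[0,0,0.035],[0,0,0]],
  [[0,0,0.035],[0,0,0]],
  [[0,0,0.035],[0,0,0]],
  [[0,0,0.035],[0,0,0]],
])

```text
time: 22.95
tool_pos: [0.5232, -0.3076, 0.223]
tool_rot: [-3.117, 0.012, 1.993]
contact_force: [-1.6, -0.3, 1.4]
opening: 0.0218
grip_force: 35.0
```

The force fell from 9.4 N to 1.4 N with the nose about 73 mm down, so the carrot has dropped. Now I press home.

>>> send_rows([
  [[0,0,0.05],[0,0,0]],
  [[0,0,0.05],[0,0,0]],
  [[0,0,0.05],[0,0,0]],
  [[0,0,0.05],[0,0,0]],
  [[0,0,0.05],[0,0,0]],
  [[0,0,0.05],[0,0,0]],
  [[0,0,0.04],[0,0,0]],
  [[0,0,0.03],[0,0,0]],
  [[0,0,0.03],[0,0,0]],
  [[0,0,0],[0,0,0]],
])

```text
time: 24.2
tool_pos: [0.5228, -0.3074, 0.2121]
tool_rot: [-3.116, 0.01, 1.993]
contact_force: [-1.9, -1.6, -0.0]
opening: 0.0215
grip_force: 35.0
```

>>> send_rows([
  [[0,0,0.015],[0,0,0]],
  [[0,0,0.015],[0,0,0]],
  [[0,0,0.015],[0,0,0]],
  [[0,0,0.015],[0,0,0]],
  [[0,0,0.015],[0,0,0]],
  [[0,0,0.015],[0,0,0]],
  [[0,0,0.015],[0,0,0]],
  [[0,0,0.015],[0,0,0]],
  [[0,0,0],[0,0,0]],
  [[0,0,0],[0,0,0]],
])

```text
time: 25.45
tool_pos: [0.5231, -0.3074, 0.21]
tool_rot: [-3.117, 0.011, 1.993]
contact_force: [-1.6, -1.4, 6.4]
opening: 0.0213
grip_force: 35.0
```

>>> send_rows([
  [[0,0,0.02],[0,0,0]],
  [[0,0,0.02],[0,0,0]],
  [[0,0,0.02],[0,0,0]],
  [[0,0,0],[0,0,0]],
  [[0,0,0],[0,0,0]],
  [[0,0,0],[0,0,0]],
  [[0,0,0],[0,0,0]],
  [[0,0,0],[0,0,0]],
  [[0,0,0],[0,0,0]],
  [[0,0,0],[0,0,0]],
])

```text
time: 26.7
tool_pos: [0.5234, -0.3076, 0.2099]
tool_rot: [-3.118, 0.013, 1.993]
contact_force: [-4.2, 0.7, 12.0]
opening: 0.0215
grip_force: 35.1
```

```bash
python3 - <<'E'
from h import *
S=read_camera('scene'); cv2.imwrite('pics/x.png',cv2.resize(S[0][220:340,350:510],(800,600),interpolation=cv2.INTER_CUBIC))
E
```

```text
(no output)
```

View pics/x.png

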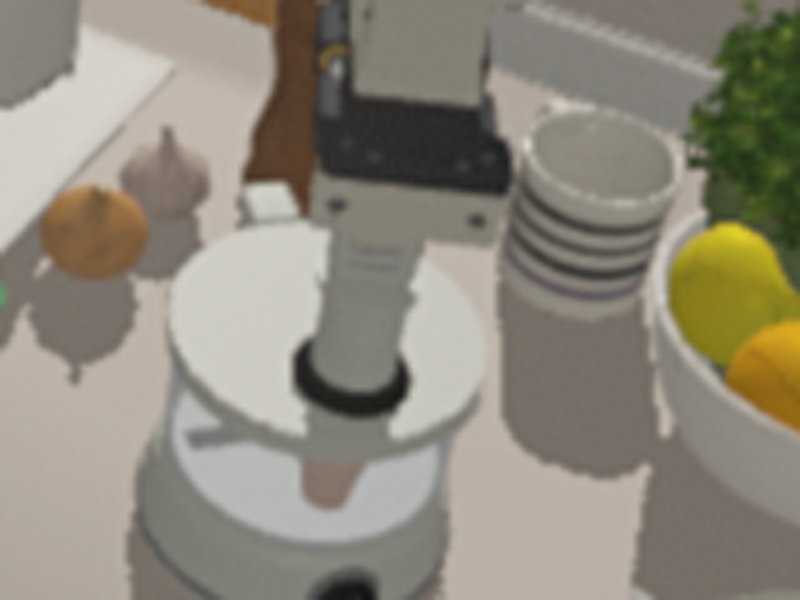

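The pusher's flange sits on the rim and the carrot is in the clear bowl below the tube (crop (330,485)). I release and withdraw upward.

>>> send_rows([
  [[0,0,-0.02],[0,0,0]],
  [[0,0,0],[0,0,0]],
  [[0,0,0],[0,0,0]],
  [[0,0,0],[0,0,0]],
  [[0,0,0],[0,0,0]],
  [[0,0,0],[0,0,0]],
  [[0,0,-0.1],[0,0,0]],
  [[0,0,-0.2],[0,0,0]],
  [[0,0,-0.3],[0,0,0]],
  [[0,0,-0.3],[0,0,0]],
], gripper=0)

```text
time: 28.0
tool_pos: [0.5233, -0.3071, 0.2314]
tool_rot: [-3.117, 0.011, 1.993]
contact_force: [0.0, -0.2, -0.6]
opening: 0.0459
grip_force: 0.0
```

>>> send_rows([
  [[0,0,-0.5],[0,0,0]],
  [[0,0,-0.7],[0,0,0]],
  [[0,0,-0.7],[0,0,0]],
  [[0,0,-0.7],[0,0,0]],
  [[-0.4,0,-0.7],[0,0,0]],
  [[-0.7,0,-0.3],[0,0,0]],
  [[-0.7,0,0],[0,0,0]],
  [[-0.7,0,0],[0,0,0]],
  [[-0.4,0,0],[0,0,0]],
  [[0,0,0],[0,0,0]],
])

```text
time: 29.25
tool_pos: [0.5546, -0.3717, 0.3211]
tool_rot: [-3.116, 0.01, 1.992]
contact_force: [0.7, 0.0, 0.3]
opening: 0.0455
grip_force: 0.0
```

```bash
python3 - <<'E'
from h import *
p,d=read_camera('wrist'); X=cloud('wrist',d);h=X[...,2]; r=np.hypot(X[...,0]-M[0],X[...,1]-M[1])<.035
m=r&(h>.23)&(h<.26); print('top',m.sum(),np.median(X[m],0)); f=r&(h>.195)&(h<.215); print('flange',f.sum(),np.median(X[f],0),'expect .2045')
S,d2=read_camera('scene')
a=cv2.resize(S[220:340,350:510],(400,300),interpolation=cv2.INTER_CUBIC); b=cv2.resize(p,(400,300)); cv2.imwrite('pics/end.png',np.hstack([a,b]))
print(robot.observe()['time'],robot.observe()['contact_force'])
hsv=cv2.cvtColor(S,cv2.COLOR_BGR2HSV)[285:330,400:440]; o=(hsv[...,0]<20)&(hsv[...,1]>50); v,u=np.nonzero(o); print(o.sum())
if o.sum():
    u=u+400;v=v+285; print(u.min(),u.max(),v.min(),v.max())
    o_,D=ray('scene',[[u.mean(),v.min()],[u.mean(),v.max()]])
    for k in D:
        t=((M[:2]-o_[:2])@k[:2])/(k[:2]@k[:2]); print('z near tube axis',(o_+k*t))
E
```

```text
top 1570 [ 0.52416687 -0.30805978  0.23866127]
flange 1033 [ 0.52045073 -0.30964191  0.20501744] expect .2045
29.35 [-0.36884691  0.41974903  0.13194095]
46
412 420 313 320
z near tube axis [ 0.52260043 -0.31084586  0.0786596 ]
z near tube axis [ 0.52356378 -0.31427733  0.05462491]
```

View pics/end.png

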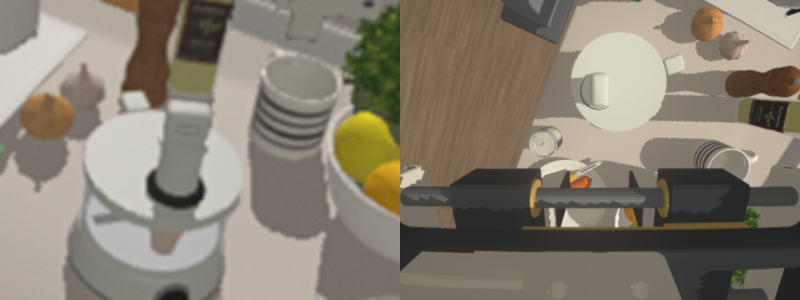

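The flange top reads z = 0.205 and the pusher top 0.2387, so the pusher is fully home. The carrot's lower end is at the bowl floor, and the bystanders in view have not moved.

```bash
python3 -c "
from cell import robot
print(robot.hand_in())"
```

```text
the job is handed in; nothing more can be done
None
```

The carrot is in the bowl, the pusher is fully home with its flange on the tube's rim, and the job was handed in at about 29 s with the robot clear of everything.

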